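# Power up the printer's control unit

## Task

Power up the 3D printer: first press the power bar's switch all the way over to on, then the control unit's switch, and last push the control knob in as far as it goes and let it spring back out. Both switches are off now, so press down the end that stands up. Use only light touches of the fingertips, lifting and shoving nothing; leave alone the small reset button below the knob and the gear, glue stick and scraper.

Things in the scene. Friction and masses are not known exactly. Their poses are not given: they have to be found in the camera images.
- power_bar: Power bar screwed to the bench: an aluminium bar 300 mm long (its y), 56 mm wide (its x) and 42 mm high with four round black sockets in its top and one dark grey rocker switch in a black frame near its -y end. Origin: centre of its underside, on the bench. It varies in place and yaw.
- bar_switch (a joint): Rocker switch of the power bar, on an axis across the bar. 0 = off (the end towards the bar's -y end stands up), 0.32 rad = on (that end down, the other end up). Stiff: it takes about 3 N on the raised end and stays where it is left. Press at or just beyond its raised end (15 mm from the axis): a broad fingertip reaching over the middle blocks the other half, which rises.
- bar_switch_pivot (a point): Middle of the bar's rocker, on its tilt axis, 45 mm above the bench; fixed to the bar. Rocker 30 mm long (along the bar), 21 wide, two flat halves of 15 mm: the one that is down lies level at pivot height, the other rises at 0.32 rad to 4.7 mm above it at its end. The frame round it (3 mm wide) is 1.5 mm below pivot height, the bar's top 3 mm below.
- bar_switch_end (a point): Point on the face of that half of the bar's rocker that has to go down, 12 mm from its axis; moves with the rocker (3.8 mm above pivot height when off, level with it when on). Pivot to this point, seen from above, is the direction of the raised end.
- control_unit: Printer's control unit: grey console 190 mm deep (its x), 230 wide (its y), 1.9 kg, loose on rubber feet. Panel over the front (-x) 115 mm slopes 0.255 rad, 50 mm high at the front edge to 80 mm; level deck behind it. Display on the panel's +y half, knob and reset button on its -y half, rocker on the deck's +y half. Origin: centre of underside. May stand left or right of the bar, any yaw to 0.35.
- unit_switch (a joint): Rocker switch on the deck of the control unit, the same kind as that of the bar, on an axis along the unit's y. 0 = off (the end towards the unit's front, -x, stands up), 0.32 rad = on. It takes about 3 N on the raised end and stays where it is left.
- unit_switch_pivot (a point): Middle of the unit's rocker, on its tilt axis, 83 mm above the bench, 3 mm above the deck; does not move with the rocker. Same sizes as the bar's rocker, its 30 mm length along the unit's x.
- unit_switch_end (a point): Point on the face of that half of the unit's rocker that has to go down, 12 mm from its axis; moves with the rocker.
- knob (a joint): Control knob pushed in: 0 = out, 0.003 m = fully in. A spring pushes it out, 1 N at the start, 4 N fully in. It moves square to the sloping panel (0.255 rad off vertical, leaning to the unit's front). It does not need turning.
- knob_top (a point): Centre of the round top face of the black control knob, 24 mm across and 17 mm tall, about 94 mm above the bench, on the -y half of the panel. Its z axis points out of the panel, along which the knob moves.
- reset_button (a joint): Small reset button pushed in: 0 = out, 0.0025 m = fully in; sprung, light. Not to be pressed.
- reset_button_top (a point): Top of the reset button, 10 mm across, standing 4.5 mm out of the panel, 54 mm below the knob on the slope (towards the unit's front edge). Not to be pressed.
- gear: Printed yellow gear 55 mm across, 9 mm thick, lying loose on the -y half of the unit's deck. Not to be moved. Origin: centre of its underside.
- glue_stick: Glue stick, white with a red cap, 29 mm across and 96 mm tall, standing loose on the bench just behind the power bar. Not to be moved. Origin: centre of its foot.
- scraper: Print scraper with a flat blade, 190 mm long, lying loose on the bench along the front (robot's) side of the power bar. Not to be moved. Origin: middle of its underside.

How it is judged (in metres and radians):
On the way, in this order (a step that is already met when the one before it is completed fails the run):
1. the power bar's switch is on, the control unit's still off (value of joint bar_switch above 0.2 rad and value of joint unit_switch below 0.08 rad and value of joint knob below 0.001 m), for 0.1 s.
2. the control unit's switch is on, the knob not yet pushed (value of joint each of unit_switch, bar_switch above 0.2 rad and value of joint knob below 0.001 m), for 0.1 s.
3. the fingers push the knob in (at least 2.3 of 3 mm) (value of joint knob above 0.0023 m and contact force between the fingers and control_unit above 1 N and value of joint each of bar_switch, unit_switch above 0.2 rad), for 0.05 s.
At the end, for the whole second after the job is handed in: Both rockers rest on their on side (over 0.20 of 0.32 rad), the knob is back out (within 0.8 mm) after having been pushed in, the reset button is out, and the control unit (within 12 mm), gear, glue stick and scraper (within 15 mm, stick upright) are where they were (value of joint each of bar_switch, unit_switch above 0.2 rad and value of joint each of knob, reset_button below 0.0008 m and distance of control_unit from where it was at the start of the episode below 0.012 m and angle between control_unit's own z axis and vertical below 0.03 rad and linear speed of control_unit below 0.01 m/s and distance of each of gear, glue_stick, scraper from where it was at the start of the episode below 0.015 m and angle between glue_stick's own z axis and vertical below 0.1 rad); the robot touches nothing.
It fails at once if the power bar or the control unit is pressed harder than 30 N (contact force between the fingers and power_bar above 30 N or contact force between the fingers and control_unit above 30 N).
It fails at once if the power bar or the control unit is pressed with another part of the arm than the fingers (contact force between the arm and power_bar above 3 N or contact force between the arm and control_unit above 3 N).
It fails at once if the control unit is shoved, lifted or tipped (distance of control_unit from where it was at the start of the episode above 0.012 m or angle between control_unit's own z axis and vertical above 0.08 rad).
It fails at once if the reset button is pressed (value of joint reset_button above 0.0012 m).
It fails at once if the gear, glue stick or scraper is pushed away, lifted or knocked over (distance of any of gear, glue_stick, scraper from where it was at the start of the episode above 0.015 m or angle between glue_stick's own z axis and vertical above 0.3 rad).
It also fails if it takes over 54 s, if anything falls off the work surface, if the arm or the gripper's body presses on something with over 40 N, if the wrist force passes 120 N, or if a joint passes its speed limit or range.

## Robot

A 6-joint arm with a two-finger parallel gripper is mounted at the origin on the work surface. World frame = base frame: x ahead of the robot, y to its left, z up, the work surface at z = 0. Lengths are in mm, angles in rad, forces in N, time in s.
With the tool pointing down it reaches from about 300 to 775 mm from the base axis. Payload 14.6 kg.
Tool frame: the origin (TCP) lies between the finger pads; the fingertips stand 19 mm ahead of it and the grasp point (between the pads) is the TCP; z points along the fingers, y is the line along which they close (so a half turn about z gives the same grasp; the last joint's range is limited). The gripper opens to 94 mm and grips with 3 to 60 N. Pads are 16 mm wide; open, the fingers measure 119 mm over their backs; the gripper's body (75 mm by 177 mm) begins 78 mm behind the grasp point.
Start: joints at [-1.237, 0.3, 1.521, -0, 1.321, -0.067], TCP at [214.578, -506.405, 224.446] pointing down, gripper open.
Joint ranges: [-3.03, 3.03], [-0.79, 2.21], [0.23, 2.52], [-1.04, 4.18], [0, 3.07], [-2.55, 2.55]. Speed limits (rad/s): [2.22, 2.22, 2.57, 3.14, 3.14, 3.14].

## Interface

Orientations are given as [roll, pitch, yaw] about the fixed x, y, z axes, in that order (R = Rz(yaw) Ry(pitch) Rx(roll)).
In Python, from cell import monitor, imaging, job, find_in, trace gives the robot as it stands. The module is installed in compiled form; this text tells all that it offers.
- The arm moves only by the tool arm_command, never from a script. Its argument "steps" is a list of rows, each a list of 5 numbers: the opening, from 0 (shut) to 1 (fully open), then the shift along the tool's x, y, z in mm, then the turn about the tool's z in degrees. In form: [[gripper, dx, dy, dz, turn], ...]. A call has 1 to 20 rows; each row is the pose to reach, as a shift and turn from the pose commanded when the call began, along the tool's axes at that moment; what a row does not reach only later rows make up. A row lasts 1/8 s, in which the tool goes at most 62.5 mm and 10.7 degrees, less where a joint would pass 70% of its speed; a pose out of reach is approached as far as the arm can. A call with a gripper value outside its range is refused whole. The fingers move at their own pace and stop on an object; "force" is the grip in N (left out, the last holds). Time passes only in rows, so rows that repeat a pose let the fingers close. It gives the time, the measured TCP pose, the force, the opening and the grip force at its end, in the units of the state.
- monitor.read_state(): the state, without advancing time (a new reading comes with each control period).
- imaging.camera(name): name is "scene" or "top" or "wrist"; returns a dict with "img" (400x640x3 uint8, red, green, blue), "mtx" (3x3 intrinsics, pixels), "view" (4x4, takes a point from world to camera coordinates). Camera axes: x right, y down, z forward; pixel columns grow to the right and rows downward; lengths in mm; the calibration is good to about 2 mm. A picture is of the moment at which its call begins. There is no depth.
- job.sign_off(): hands the job in; it is judged then, once.
Trained networks look in a picture, given as the dict that the camera call returned (one of the last four; its "shot" number tells which), for a name from the list of things; names that differ only in an ending like _2 or _b are one class to them, and where a whole thing is asked for, a point or a joint stands for the part that bears it (a point fixed in the world has none). Each returns a list of dicts, best first, with "p" (0 to 1); they miss things now and then, are a little off and sometimes report something else, mostly with a low value. They report only what shows in the picture. A call takes as long as a camera call.
- find_in(picture, target): "rect" ([centre column, centre row, width, height] in pixels, round what is visible of it).
- trace(picture, target): "region" (400x640 bool, what is visible of it) and "rect" ([centre column, centre row, width, height] in pixels, round what is visible of it).
The state is a dict: "clock": time; "joints": joint angles; "qd": joint speeds; "effort": joint torques, N m; "eef_pos": TCP position; "eef_rot": TCP orientation; "wrist_force": force on the tool from outside, world axes, zero at the start; "moment": the same for the moment, N m; "finger_gap": finger opening in mm; "finger_force": force on a finger pad.
Only numpy, scipy, OpenCV 4.12 (cv2) and the standard library are available. Lean on these libraries where they do the work, as an engineer would, in place of code of your own. Each camera call takes 0.05 s, during which the arm holds its last target. There are 200 camera calls.

## Working session

There is one attempt and no reset: what is moved stays moved. The work goes in short steps, Python scripts to look and compute and a tool call to move; the robot and the scene stay as the last step left them, time stands still between calls to the robot, and variables do not carry over. Pictures are saved under pics/ and viewed, at most 10 in all, crops included, and the job is handed in when it is done.

Besides the shell and the picture viewer there is one more tool, called as name([rows], argument=value, ...), one row to a line, values as JSON. arm_command: Moves the arm, as the interface text tells. Its arguments: {"type":"object","properties":{"steps":{"type":"array","items":{"type":"array","items":{"type":"number"}}},"force":{"type":"number"}},"required":["steps"]}

```bash
mkdir -p pics; cat > h.py <<'E'
import numpy as np, cv2
from cell import monitor, imaging, job, find_in, trace
def ray(p,uv):
    V=p["view"];R=V[:3,:3];o=-R.T@V[:3,3]
    d=R.T@np.linalg.inv(p["mtx"])@np.array([uv[0],uv[1],1.]);return o,d/np.linalg.norm(d)
def at_z(p,uv,z):
    o,d=ray(p,uv);return o+d*(z-o[2])/d[2]
def tri(rs):
    A=0;b=0
    for o,d in rs:
        P=np.eye(3)-np.outer(d,d);A=A+P;b=b+P@o
    return np.linalg.solve(A,b)
def proj(p,X):
    c=p["view"][:3,:3]@np.array(X)+p["view"][:3,3];c=p["mtx"]@c;return c[:2]/c[2]
def save(p,n): cv2.imwrite("pics/"+n,p["img"][:,:,::-1])
E
python3 - <<'E'
from h import *
s=monitor.read_state();print(s["clock"],s["eef_pos"],s["eef_rot"],s["finger_gap"])
T=["power_bar","bar_switch_pivot","bar_switch_end","control_unit","unit_switch_pivot","unit_switch_end","knob_top","reset_button_top","gear","glue_stick","scraper"]
R={}
for c in ["top","scene"]:
    p=imaging.camera(c);save(p,c+"0.png");R[c]=(p,{})
    for t in T:
        f=find_in(p,t)
        if f: R[c][1][t]=f[0]["rect"][:2]; print(c,t,np.round(f[0]["rect"]),round(f[0]["p"],2))
for t in T:
    if t in R["top"][1] and t in R["scene"][1]:
        print(t,np.round(tri([ray(R[c][0],R[c][1][t]) for c in R]),1))
E
```

```text
0.0 [ 214.5110015  -506.18778899  223.87819194] [-3.14043065e+00 -8.17214063e-05  4.00834094e-01] 94.07523969770169
top power_bar [410. 182. 157.  30.] 0.69
top bar_switch_pivot [410. 184. 152.  33.] 0.72
top control_unit [234. 213. 110. 101.] 0.83
top unit_switch_pivot [233. 213. 117.  94.] 0.7
top unit_switch_end [410. 180. 149.  32.] 0.32
top knob_top [250. 191.  23.  27.] 0.57
top reset_button_top [233. 215. 115. 100.] 0.31
top glue_stick [388. 147.  20.  19.] 0.54
scene power_bar [254. 272. 142.  79.] 0.67
scene bar_switch_pivot [255. 270. 143.  73.] 0.83
scene bar_switch_end [403. 179.  10.   9.] 0.6
scene control_unit [373. 199. 110.  70.] 0.62
scene unit_switch_pivot [373. 198. 105.  64.] 0.56
scene knob_top [346. 181.   5.  11.] 0.54
scene gear [346. 183.  11.   9.] 0.61
scene glue_stick [293. 264.  16.  42.] 0.58
scene scraper [266. 243.  67.  33.] 0.58
power_bar [ 594.1 -213.5    8.5]
bar_switch_pivot [ 589.4 -211.9    8.8]
control_unit [518.7 187.9  18.5]
unit_switch_pivot [518.3 187.9  20.7]
knob_top [538.1 113.2 116.6]
glue_stick [ 664.6 -155.1   49.4]
```

```bash
python3 - <<'E'
import cv2
a=cv2.imread("pics/top0.png")[120:280,160:510];b=cv2.imread("pics/scene0.png")[140:330,160:450]
cv2.imwrite("pics/topc.png",cv2.resize(a,None,fx=2.28,fy=2.28,interpolation=cv2.INTER_CUBIC))
cv2.imwrite("pics/scenec.png",cv2.resize(b,None,fx=2.75,fy=2.75,interpolation=cv2.INTER_CUBIC))
E
```

```text
(no output)
```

View pics/topc.png

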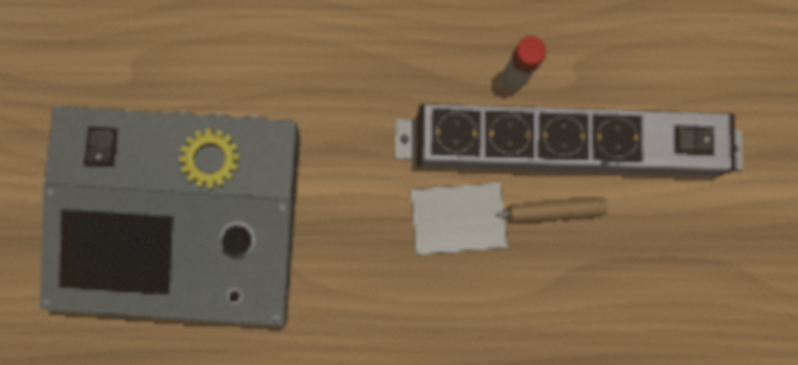

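View pics/scenec.png

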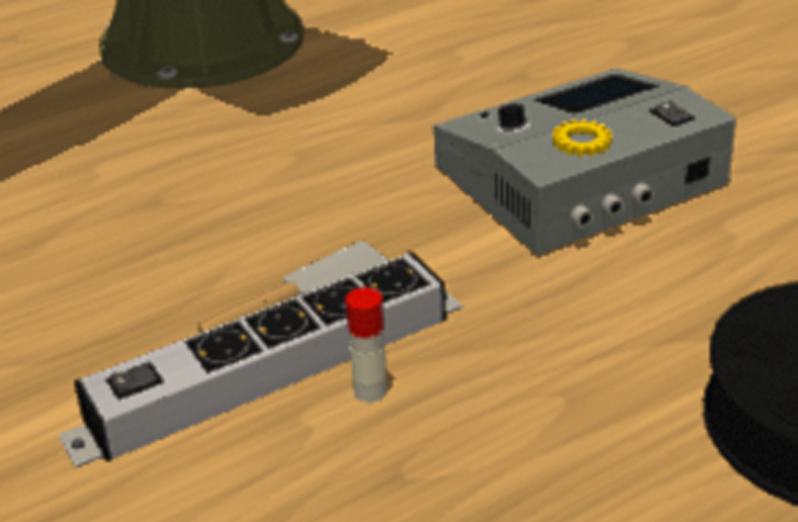

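The top view shows the bar rocker at about (464,181), the unit rocker at (204,184.5), the knob at (264,225) and the reset button at (263,250). In the scene view they are at (209,278), (404,181) and (346,179). The raised ends face world −y on the bar and the front (−x) on the unit.

```bash
python3 - <<'E'
from h import *
t=imaging.camera("top");s=imaging.camera("scene");w=imaging.camera("wrist")
for n,a,b,z in [("bar",(464.4,181),(208.7,278.2),45),("unit",(203.9,184.5),(404.4,180.7),83),("knob",(263.9,225.3),(346.2,179.3),94)]:
    print(n,tri([ray(t,a),ray(s,b)]).round(1),at_z(t,a,z).round(1),at_z(s,b,z).round(1))
c=lambda x,y:(160+x/2.28,120+y/2.28)
L=at_z(t,c(428,104),42);Rr=at_z(t,c(733,114),42);print("bar edge",L,Rr,"dir",np.arctan2(*(L-Rr)[:2]))
a=at_z(t,c(55,108),80);b=at_z(t,c(297,122),80);print("unit rear edge",a,b,np.arctan2(*(a-b)[:2]))
# wrist cam in tool frame
from scipy.spatial.transform import Rotation as Ro
st=monitor.read_state();Rt=Ro.from_euler("xyz",st["eef_rot"]).as_matrix();o,_=ray(w,(0,0))
print("tool axes",Rt.round(2).tolist());print("cam in tool",(Rt.T@(o-st["eef_pos"])).round(1),(Rt.T@w["view"][:3,:3].T).round(2).tolist(),w["mtx"][0,0])
E
```

```text
bar [ 592.5 -322.    42.7] [ 591.7 -321.8   45. ] [ 595.6 -322.1   45. ]
unit [572.2 243.8  82.2] [571. 242.  83.] [573.5 244.9  83. ]
knob [486.4 113.7  90.1] [484.6 111.   94. ] [492.6 112.2  94. ]
bar edge [624.63253747 -65.70846521  42.        ] [ 617.54324515 -361.58634986   42.        ] dir 0.023955613170554925
unit rear edge [608.44439965 286.97588723  80.        ] [597.25278321  59.47489414  80.        ] 0.04915407791793135
tool axes [[0.92, 0.39, -0.0], [0.39, -0.92, 0.0], [0.0, -0.0, -1.0]]
cam in tool [  83.6   -0.7 -159.7] [[0.0, -0.96, -0.29], [1.0, 0.0, 0.0], [-0.0, -0.29, 0.96]] 347.53071085315787
```

arm_command([
  [0,60,0,0,-9],
  [0,120,0,0,-18],
  [0,180,-2,10,-27],
  [0,240,-4,20,-36],
  [0,300,-6,40,-45],
  [0,360,-8,60,-54],
  [0,414,-8,74,-63],
  [0,414,-8,74,-65.7],
  [0,414,-8,74,-65.7],
  [0,414,-8,74,-65.7],
], force=10)

```text
clock: 2.6
eef_pos: [592.3, -338.0, 150.8]
eef_rot: [3.141, 0.0, 1.546]
wrist_force: [-0.5, 0.0, -0.4]
finger_gap: 0.5
finger_force: 0.0
```

```bash
python3 - <<'E'
from h import *
s=monitor.read_state();print(s["clock"],s["eef_pos"].round(1),s["eef_rot"].round(3),s["finger_gap"],s["wrist_force"])
w=imaging.camera("wrist");save(w,"w1.png")
for t in ["bar_switch_pivot","bar_switch_end"]:
    for f in find_in(w,t)[:2]: print(t,np.round(f["rect"]),f["p"],at_z(w,f["rect"][:2],45).round(1))
print(proj(w,(592.5,-322,45)))
E
```

```text
2.6 [ 592.3 -338.   150.8] [3.141 0.    1.546] 0.4673347338810163 [-0.54132227  0.00348477 -0.36381659]
bar_switch_pivot [322. 117.  80. 231.] 0.71 [ 593.6 -272.6   45. ]
bar_switch_end [319. 181.  29.  37.] 0.84 [ 590.5 -322.2   45. ]
bar_switch_end [322. 116.  79. 230.] 0.34 [ 593.9 -272.2   45. ]
[321.75519839 180.84574186]
```

View pics/w1.png

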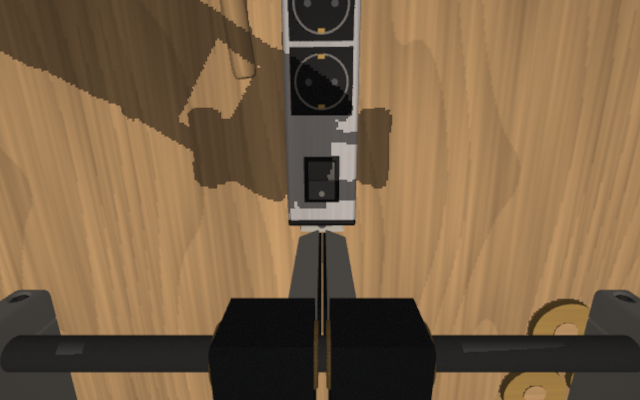

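The wrist view shows the bar rocker's frame over columns 304–340 and rows 155–202, centred at about (322,179). That matches the estimate (592.5,−322), so the fingertips at y=−338 are just beyond the raised end.

arm_command([
  [0,0,0,40,0],
  [0,0,0,72,0],
  [0,0,0,78,0],
  [0,0,0,80,0],
  [0,0,0,82,0],
  [0,0,0,83,0],
  [0,0,0,84,0],
  [0,0,0,85,0],
])

```text
clock: 3.75
eef_pos: [592.9, -338.0, 66.1]
eef_rot: [3.14, 0.001, 1.547]
wrist_force: [0.8, -3.3, 3.3]
finger_gap: 0.5
finger_force: 1.7
```

arm_command([
  [0,0,0,0.7,0],
  [0,0,0,1.3,0],
  [0,0,0,1.8,0],
  [0,0,0,1.8,0],
])

```text
clock: 4.25
eef_pos: [592.8, -337.7, 64.2]
eef_rot: [3.141, 0.0, 1.547]
wrist_force: [-0.8, -0.6, 7.1]
finger_gap: 0.6
finger_force: 3.6
```

arm_command([
  [0,0,0,0.4,0],
  [0,0,0,0.8,0],
  [0,0,0,0.8,0],
])

```text
clock: 4.62
eef_pos: [592.8, -337.7, 64.1]
eef_rot: [3.141, 0.001, 1.547]
wrist_force: [-3.1, 0.1, 12.8]
finger_gap: 0.4
finger_force: 6.3
```

The tip stopped hard at pivot height. I'll lift and check.

arm_command([
  [0,0,0,-20,0],
  [0,0,0,-60,0],
  [0,0,0,-96,0],
  [0,0,0,-96,0],
  [0,0,0,-96,0],
])

```text
clock: 5.25
eef_pos: [592.3, -337.2, 158.2]
eef_rot: [-3.14, -0.001, 1.548]
wrist_force: [-0.5, 0.1, 0.6]
finger_gap: 0.5
finger_force: 0.0
```

```bash
python3 - <<'E'
from h import *
s=monitor.read_state();print(s["clock"],s["eef_pos"].round(1),s["eef_rot"].round(3),s["wrist_force"])
w=imaging.camera("wrist");a=cv2.imread("pics/w1.png")[140:215,280:365];b=w["img"][:,:,::-1][140:215,280:365]
cv2.imwrite("pics/cmp.png",cv2.resize(np.hstack([a,b]),None,fx=4.5,fy=4.5,interpolation=cv2.INTER_CUBIC))
E
```

```text
5.25 [ 592.3 -337.2  158.2] [-3.140e+00 -1.000e-03  1.548e+00] [-0.53473603  0.06696411  0.59255068]
```

View pics/cmp.png

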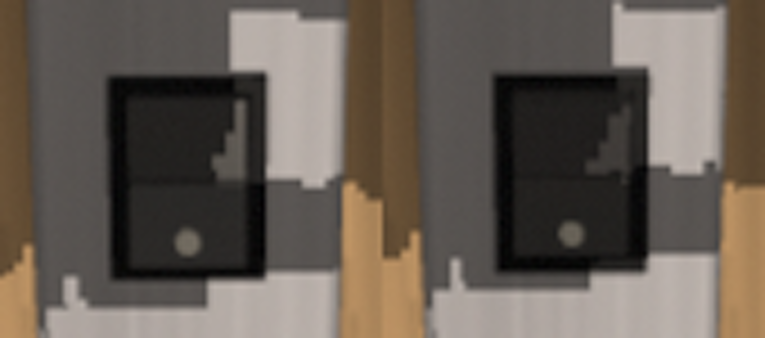

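arm_command([
  [0,55,-5,-30,-8],
  [0,115,-10,-32,-16],
  [0,175,-15,-32,-24],
  [0,235,-20,-32,-32],
  [0,295,-25,-32,-40],
  [0,355,-30,-32,-48],
  [0,415,-36,-32,-57],
  [0,475,-42,-32,-66],
  [0,530,-46,-32,-75],
  [0,565,-49,-32,-83],
  [0,581,-49.5,-32,-88.5],
  [0,581,-49.5,-32,-88.5],
  [0,581,-49.5,-32,-88.5],
])

```text
clock: 6.92
eef_pos: [556.6, 243.7, 190.2]
eef_rot: [-3.141, -0.001, 3.089]
wrist_force: [-0.2, 0.3, -1.2]
finger_gap: 0.7
finger_force: 0.0
```

```bash
python3 - <<'E'
from h import *
s=monitor.read_state();print(s["clock"],s["eef_pos"].round(1),s["eef_rot"].round(3),s["wrist_force"])
w=imaging.camera("wrist");save(w,"w2.png")
for t,z in [("unit_switch_pivot",83),("unit_switch_end",85),("knob_top",94),("reset_button_top",70)]:
    for f in find_in(w,t)[:2]: print(t,np.round(f["rect"]),f["p"],at_z(w,f["rect"][:2],z).round(1))
print(proj(w,(572.2,243.8,83)),proj(w,(486.4,112.7,94)))
E
```

```text
6.925 [556.6 243.7 190.2] [-3.141e+00 -1.000e-03  3.089e+00] [-0.16506931  0.32989961 -1.22021269]
unit_switch_pivot [240. 138. 294. 237.] 0.85 [504.2 184.3  83. ]
unit_switch_end [320. 216.  24.  32.] 0.74 [570.2 242.7  85. ]
knob_top [146. 118.  44.  41.] 0.94 [485.1 120.9  94. ]
reset_button_top [ 34. 236.  69.  67.] 0.64 [581.1  -7.9  70. ]
reset_button_top [151.  53.  18.  15.] 0.52 [439.1 122.   70. ]
[322.03353196 217.53658124] [134.92496517 120.16619279]
```

View pics/w2.png

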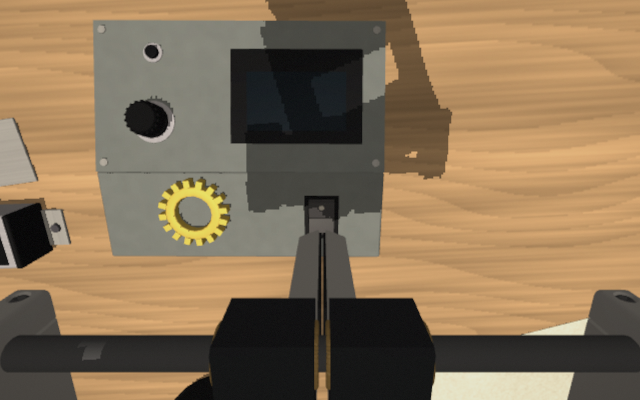

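The wrist view shows the unit rocker's frame over columns 304–339, with its front edge at row 195. The knob is at about (146,119), the reset button at (152,52) and the gear at (194,212).

```bash
python3 - <<'E'
from h import *
w=imaging.camera("wrist")
print("front frame",at_z(w,(321.5,195.5),81.5)); print("knob",[at_z(w,(c,118.5),94).round(1) for c in (140,143,146)],"reset",at_z(w,(152,52),70))
print("crease",at_z(w,(98,171.5),80),at_z(w,(383,173),80))
E
```

```text
front frame [554.36233628 244.52502935  81.5       ]
knob [array([485.9, 116.5,  94. ]), array([486. , 118.7,  94. ]), array([486.1, 120.8,  94. ])] reset [439.10273449 122.85185989  70.        ]
crease [526.02930765  67.58852508  80.        ] [538.50513306 294.45851684  80.        ]
```

arm_command([
  [0,0,0,40,0],
  [0,0,0,74,0],
  [0,0,0,80,0],
  [0,0,0,82,0],
  [0,0,0,83.5,0],
  [0,0,0,84.5,0],
  [0,0,0,85.5,0],
  [0,0,0,86.5,0],
  [0,0,0,87,0],
])

```text
clock: 8.35
eef_pos: [556.6, 244.6, 104.0]
eef_rot: [3.141, -0.0, 3.092]
wrist_force: [-2.4, 0.7, 3.2]
finger_gap: 0.3
finger_force: 1.5
```

arm_command([
  [0,0,0,0.7,0],
  [0,0,0,1.3,0],
  [0,0,0,1.9,0],
  [0,0,0,2.4,0],
  [0,0,0,2.4,0],
])

```text
clock: 8.98
eef_pos: [556.7, 244.6, 102.1]
eef_rot: [3.141, 0.0, 3.092]
wrist_force: [-4.8, -0.3, 8.5]
finger_gap: 0.4
finger_force: 4.6
```

arm_command([
  [0,0,0,0.4,0],
  [0,0,0,0.7,0],
  [0,0,0,0.7,0],
])

```text
clock: 9.35
eef_pos: [556.8, 244.6, 101.9]
eef_rot: [3.141, 0.001, 3.092]
wrist_force: [-6.9, -1.2, 14.5]
finger_gap: 0.6
finger_force: 7.2
```

arm_command([
  [0,0,0,-20,0],
  [0,0,0,-70,0],
  [0,30,-50,-88,0],
  [0,50,-100,-88,0],
  [0,64,-132,-88,0],
  [0,64,-132,-88,0],
  [0,64,-132,-88,0],
])

```text
clock: 10.22
eef_pos: [486.7, 116.1, 188.8]
eef_rot: [3.141, 0.0, 3.092]
wrist_force: [0.5, -0.2, 0.2]
finger_gap: 0.6
finger_force: 0.0
```

```bash
python3 - <<'E'
from h import *
s=monitor.read_state();print(s["clock"],s["eef_pos"].round(1),s["eef_rot"].round(3),s["wrist_force"])
w=imaging.camera("wrist");t=imaging.camera("top")
save(w,"w3.png")
for f in find_in(w,"knob_top")[:2]: print(np.round(f["rect"]),f["p"],at_z(w,f["rect"][:2],94).round(1))
print(proj(w,(486.4,117,94)))
c=cv2.imread("pics/w3.png")[100:300,160:460]
cv2.imwrite("pics/w3c.png",cv2.resize(c,None,fx=2.6,fy=2.6,interpolation=cv2.INTER_CUBIC))
E
```

```text
10.225 [486.7 116.1 188.8] [3.141 0.    3.092] [ 0.4877514  -0.18243654  0.23890641]
[318. 199.  34.  39.] 0.62 [482.4 114.4  94. ]
[321.92379629 203.66047409]
```

View pics/w3c.png

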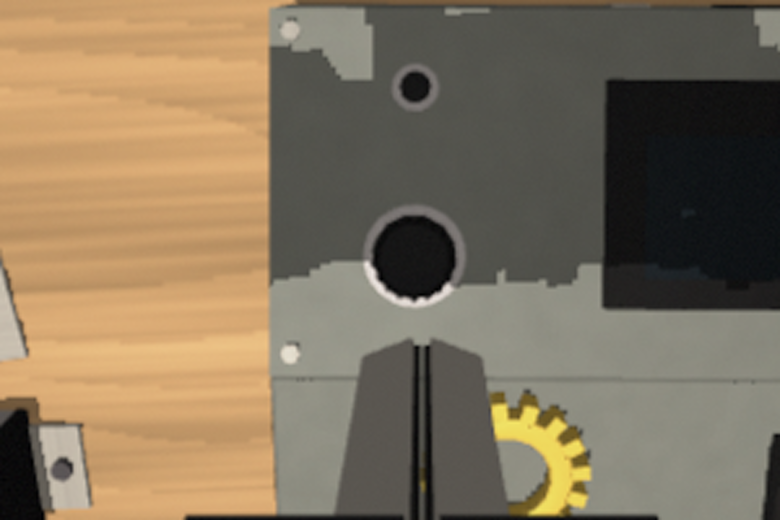

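The knob top is at about pixel (319,199), or world (482.5,115), just in front of the closed fingertips. The reset button is well clear.

arm_command([
  [0,3,0,40,0],
  [0,3,0,64,0],
  [0,3,0,70,0],
  [0,3,0,72,0],
  [0,3,0,73.5,0],
  [0,3,0,75,0],
  [0,3,0,76,0],
  [0,3,0,76,0],
])

```text
clock: 11.38
eef_pos: [483.3, 115.9, 112.8]
eef_rot: [3.142, 0.0, 3.092]
wrist_force: [0.1, -0.7, 0.8]
finger_gap: 0.7
finger_force: 0.0
```

arm_command([
  [0,0,0,0.7,0],
  [0,0,0,1.4,0],
  [0,0,0,2.1,0],
  [0,0,0,2.1,0],
])

```text
clock: 11.88
eef_pos: [483.4, 116.0, 110.8]
eef_rot: [3.141, 0.0, 3.092]
wrist_force: [0.9, -0.1, 2.2]
finger_gap: 0.4
finger_force: 1.0
```

arm_command([
  [0,0,0,0.7,0],
  [0,0,0,1.4,0],
  [0,0,0,2.1,0],
  [0,0,0,2.1,0],
])

```text
clock: 12.38
eef_pos: [483.4, 116.0, 108.7]
eef_rot: [3.141, 0.001, 3.092]
wrist_force: [1.2, 0.1, 4.2]
finger_gap: 0.6
finger_force: 1.9
```

arm_command([
  [0,0,0,0.5,0],
  [0,0,0,1.0,0],
  [0,0,0,1.5,0],
  [0,0,0,1.5,0],
])

```text
clock: 12.88
eef_pos: [483.8, 116.0, 108.1]
eef_rot: [3.141, 0.002, 3.092]
wrist_force: [-0.3, -1.9, 13.9]
finger_gap: 0.7
finger_force: 7.1
```

The knob hit its hard stop, so it is fully in. I'll retreat and check the whole scene.

arm_command([
  [0,0,0,-10,0],
  [0,0,0,-40,0],
  [0,0,0,-90,0],
  [0,50,0,-120,0],
  [0,80,0,-140,0],
  [0,80,0,-140,0],
  [0,80,0,-140,0],
])

```text
clock: 13.75
eef_pos: [403.5, 119.9, 246.5]
eef_rot: [-3.141, -0.001, 3.092]
wrist_force: [-0.1, 0.6, -0.7]
finger_gap: 0.2
finger_force: 0.0
```

```bash
python3 - <<'E'
from h import *
s=monitor.read_state();print(s["clock"],s["eef_pos"].round(1),s["wrist_force"])
p=imaging.camera("scene");a=cv2.imread("pics/scene0.png");b=p["img"][:,:,::-1]
f=lambda i,x,y:cv2.resize(i[y:y+50,x:x+70],None,fx=5.6,fy=5.6,interpolation=cv2.INTER_CUBIC)
cv2.imwrite("pics/fin.png",np.vstack([np.hstack([f(i,175,255) for i in(a,b)]),np.hstack([f(i,365,155) for i in(a,b)])]))
d=cv2.absdiff(a,np.ascontiguousarray(b)).max(2)
print("changed unit px",(d[160:235,315:430]>40).sum())
for t in ["control_unit","glue_stick","knob_top"]: 
    r=find_in(p,t); print(t,r and np.round(r[0]["rect"],1))
E
```

```text
13.75 [403.5 119.9 246.5] [-0.13551184  0.55380886 -0.72164121]
changed unit px 474
control_unit [373.4 198.9 114.8  67.9]
glue_stick [293.9 265.4  19.   41.1]
knob_top []
```

View pics/fin.png

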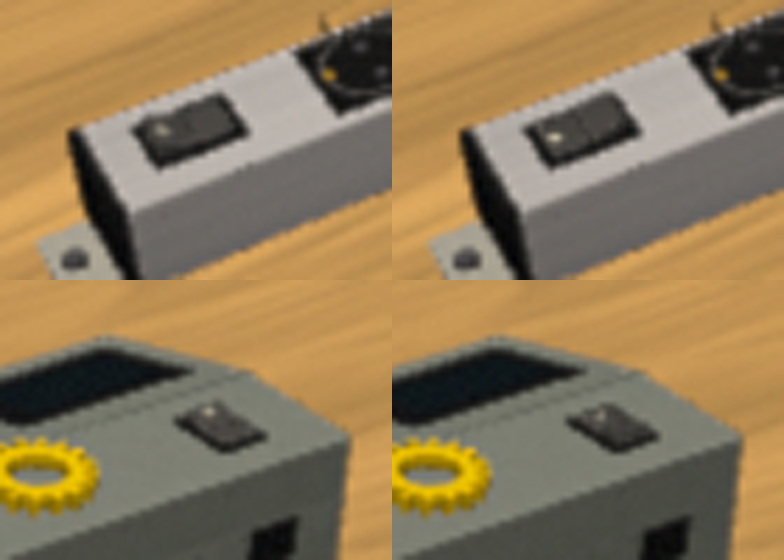

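The before/after pairs show that both rockers have tipped over. The unit and gear haven't moved.

```bash
python3 -c "
from cell import job
print(job.sign_off())"
```

```text
the job is handed in; nothing more can be done
None
```

The job is handed in: I pressed the bar switch, then the unit switch, each to its stop, then pushed the knob fully in and released it; in the last picture both rockers were over and the unit and gear hadn't moved, but I didn't check the knob's spring-back or the scraper up close.

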